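# Set up the arrow-sign display for the robot-car lesson

## Robot

A 6-joint arm with a two-finger parallel gripper is mounted at the origin on the work surface. World frame = base frame: x ahead of the robot, y to its left, z up, the work surface at z = 0. Lengths are in m, angles in rad, forces in N, time in s.
With the tool pointing down it reaches from about 0.35 to 0.8 m from the base axis. Payload 7.3 kg.
Tool frame: the origin (TCP) lies between the finger pads; the fingertips stand 25 mm ahead of it and the grasp point (between the pads) lies 6 mm ahead of it (r.tip_extent is the distance from the TCP to the fingertips, in m); z points along the fingers, y is the direction in which the jaws open and shut (so a half turn about z gives the same grasp; the last joint's range is limited). The gripper opens to 85 mm and grips with 20 to 120 N. Pads are 22 mm wide; open, the fingers measure 114 mm over their backs; the gripper's body (76 mm by 85 mm) begins 54 mm behind the grasp point. The pads swing forward as they close: fully open they stand 13 mm farther back than shut.
Start: joints at [1.115, 0.342, 1.524, -0, 1.275, -0.146], TCP at [0.16, 0.5, 0.256] pointing down, gripper open.
Joint ranges: [-2.53, 2.53], [-0.77, 2.02], [0.04, 2.7], [-1, 4.14], [0.28, 2.66], [-3.11, 3.11]. Speed limits (rad/s): [2.57, 2.57, 3.14, 3.14, 3.14, 3.14].

## Interface

Orientations are given as a unit quaternion [x, y, z, w].
In Python, from workcell import r, command_gripper, optics gives the robot as it stands. The module is installed in compiled form; this text tells all that it offers. Calls block until the motion is done:
- r.reach(position, orientation): joint-space move of the TCP to a pose.
- r.move_straight(position, orientation=None, speed=0.15, max_force=None): straight line of the TCP; orientation=None keeps the orientation; speed is the mean speed in m/s. With max_force (N) it stops when the force on the tool has changed by that much, and returns True; else False.
- r.movej(angles): joint-space move.
- command_gripper(opening, force=None): finger opening in m; force is the grip in N (None keeps the last); returns when the fingers have stopped.
- r.hold(seconds).
- r.solve_ik(position, orientation): joint angles nearest the present ones, or None.
- r.read_state(): the state.
- optics.get_image(name): name is "scene" or "top" or "wrist"; returns (picture, depth): 420x560x3 uint8, red, green, blue; 420x560 float32, m along the optical axis (not along the pixel's ray), 0 where there is no reading.
- optics.camera_model(name): a dict with "K" (3x3 intrinsics, pixels), "R" (3x3) and "t" (3): a world point X has camera coordinates R X + t; the wrist camera has in their place "tool_from_camera" (4x4, takes a point from camera to tool coordinates, whose origin is the TCP and whose axes are the flange's). Camera axes: x right, y down, z forward; pixel columns grow to the right and rows downward; lengths in m; the calibration is good to about 2 mm. A picture is of the moment at which its call begins: read the wrist's pose just before it. camera_model takes no time and is no camera call.
A pose or a line that the arm cannot do raises r.PlanningError and nothing moves.
- r.finish_job(): hands the job in, once; it reports no verdict.
The state is a dict: "time_s": time; "joint_positions": joint angles; "dq": joint speeds; "tau": joint torques, N m; "eef_pos": TCP position; "eef_rot": TCP orientation; "contact_force": force on the tool from outside, world axes, zero at the start; "torque": the same for the moment, N m; "grip_width": finger opening in m.
Only numpy, scipy, OpenCV 4.12 (cv2) and the standard library are available. Lean on these libraries where they do the work, as an engineer would, in place of code of your own. Each camera call takes 0.05 s, during which the arm holds its last target.

## Task

Get the display ready for the coding lesson: hang every arrow sign that stands in the sorter on a hook of its own, each by the hole that lets it hang level. Then the mini whiteboard belongs on the easel, its bottom edge in the middle groove and leaning back on the rail at about 20 degrees, and the eraser lies balanced along the narrow raised ledge behind it; the order is up to you. Leave the glass and the bottle alone.

Things in the scene. Friction and masses are not known exactly. Their poses are not given: they have to be found in the camera images.
- sign_a: plywood arrow sign, L-shaped, even material, 10 mm thick, 0.09 kg, upright in the sorter; may be absent. x: thickness, y: width, z: up; origin mid-bar, at foot bottom. Bar y -60..60, z 80..132 mm; foot y 0..60, z 0..80. Holes through the bar at y = -41, -13, 15, 43: 16 mm wide, z 104..124, sides straight to z 116, then 45 deg slopes to a point (hook wire axis settles at z 119).
- sign_b: plywood arrow sign, L-shaped, mirror of sign_a, even material, 10 mm thick, 0.09 kg, upright in the sorter; may be absent. x: thickness, y: width, z: up; origin mid-bar, at foot bottom. Bar y -60..60, z 80..132 mm; foot y -60..0, z 0..80. Holes through the bar at y = -43, -15, 13, 41: 16 mm wide, z 104..124, sides straight to z 116, then 45 deg slopes to a point (hook wire axis settles at z 119).
- sign_c: plywood arrow sign, T-shaped, even material, 10 mm thick, 0.09 kg, upright in the sorter; may be absent. x: thickness, y: width, z: up; origin mid-bar, at foot bottom. Bar y -60..60, z 80..132 mm; foot y -30..30, z 0..80. Holes through the bar at y = -28, 0, 28: 16 mm wide, z 104..124, sides straight to z 116, then 45 deg slopes to a point (hook wire axis settles at z 119).
- board: mini whiteboard with a thin aluminium edge: plain panel 120 mm wide (own y), 130 mm tall (own z), 10 mm thick (own x), 0.12 kg, standing upright in a slot of the sorter. Origin: middle of its bottom edge. Faces alike.
- board_top (a point): middle of the mini whiteboard's top edge, 130 mm along its z from its origin
- sorter: fixed grey sorter: base 246 (x) x 130 (y) x 12 mm, origin at the centre of its underside. Four slots along its y at own x = -99, -33, 33, 99 mm, each 14 mm wide between lips 6 mm thick that rise to z = 42 mm; what stands in a slot rests at z = 12 mm, its y along the sorter's y. Which thing is in which slot varies.
- stand: fixed hook stand: wooden base x -45..50, y -210..210, z 0..20 mm; three hooks of 7 mm steel wire at y = 165, 0, -165. Each: an upright at x = 40 up to z = 205 (wire axis), then a level arm to x = -35 (towards the robot) with an upturned tip rising to 8.5 mm above the arm's axis. A sign goes on from the -x side, its plate square to the arm, then down onto the arm. Origin on the underside.
- hook1 (a point): point on the axis of the level arm of the hook at the stand's y = 165 mm, 40 mm in front of its upright, 35 mm from its tip, 205 mm above the table; axes as the stand's. Best place for a sign.
- hook2 (a point): the same point of the middle hook (y = 0)
- hook3 (a point): the same point of the hook at the stand's y = -165 mm
- easel: fixed wooden easel, origin under its middle groove. Base x -48..172, y -85..85, 15 mm thick; strips along y 10 mm wide, up to z = 27, at x = -39, -13, 13, 39 leave 16 mm grooves at x = -26, 0, 26. Back rail: bar 12 mm thick along y, axis at x = 42, z = 100, uprights at y = +-79. A board leaning back (+x) on it from the middle groove is 20 deg off upright (near groove 33, far 5).
- groove (a point): middle of the floor of the easel's middle groove (own x = 0, z = 15 mm); axes as the easel's
- ledge (a point): middle of the top face of the easel's raised narrow ledge on two posts: 26 mm wide (x), 160 mm long (y), 110 mm above the table, 150 mm behind the middle groove; axes as the easel's
- eraser: whiteboard eraser, wooden block with a grey felt sole: 110 mm long (own x), 42 mm wide (own y), 34 mm high (own z), 0.06 kg, origin at its centre. Lies loose on the table; any long side may rest on the ledge.
- tumbler: bystander: drinking glass, 72 mm wide, 120 mm high, origin under its base; leave alone
- bottle: bystander: water bottle, 64 mm wide, 200 mm high, origin under its base; leave alone
Not all that is in view belongs to the job. Several things have the shape of the eraser; the one meant has the colours described above.

How it is judged:
At the end, for the whole second after the job is handed in: Each sign hangs on a hook of its own, level within 8 deg, its middle within 30 mm of the hook point. Board: foot within 12 mm of the middle groove (35 sideways), leaning back 14-26 deg on the rail. Eraser on the ledge, within 16 mm of its centre line, 40 mm along, 17 deg. All at rest (((x of sign_a in the frame of hook1 between -0.032 and 0.038 m and y of sign_a in the frame of hook1 between -0.03 and 0.03 m and z of sign_a in the frame of hook1 between -0.128 and -0.105 m) or (x of sign_a in the frame of hook2 between -0.032 and 0.038 m and y of sign_a in the frame of hook2 between -0.03 and 0.03 m and z of sign_a in the frame of hook2 between -0.128 and -0.105 m) or (x of sign_a in the frame of hook3 between -0.032 and 0.038 m and y of sign_a in the frame of hook3 between -0.03 and 0.03 m and z of sign_a in the frame of hook3 between -0.128 and -0.105 m)) and angle between sign_a's own y axis and vertical between 1.4308 and 1.7108 rad and angle between each of sign_a, sign_b, sign_c's own z axis and vertical below 0.25 rad and contact force between each of sign_a, sign_b, sign_c and stand above 0.2 N and linear speed of each of sign_a, sign_b, sign_c below 0.03 m/s and ((x of sign_b in the frame of hook1 between -0.032 and 0.038 m and y of sign_b in the frame of hook1 between -0.03 and 0.03 m and z of sign_b in the frame of hook1 between -0.128 and -0.105 m) or (x of sign_b in the frame of hook2 between -0.032 and 0.038 m and y of sign_b in the frame of hook2 between -0.03 and 0.03 m and z of sign_b in the frame of hook2 between -0.128 and -0.105 m) or (x of sign_b in the frame of hook3 between -0.032 and 0.038 m and y of sign_b in the frame of hook3 between -0.03 and 0.03 m and z of sign_b in the frame of hook3 between -0.128 and -0.105 m)) and angle between sign_b's own y axis and vertical between 1.4308 and 1.7108 rad and ((x of sign_c in the frame of hook1 between -0.032 and 0.038 m and y of sign_c in the frame of hook1 between -0.03 and 0.03 m and z of sign_c in the frame of hook1 between -0.128 and -0.105 m) or (x of sign_c in the frame of hook2 between -0.032 and 0.038 m and y of sign_c in the frame of hook2 between -0.03 and 0.03 m and z of sign_c in the frame of hook2 between -0.128 and -0.105 m) or (x of sign_c in the frame of hook3 between -0.032 and 0.038 m and y of sign_c in the frame of hook3 between -0.03 and 0.03 m and z of sign_c in the frame of hook3 between -0.128 and -0.105 m)) and angle between sign_c's own y axis and vertical between 1.4308 and 1.7108 rad and horizontal distance between sign_a and sign_b above 0.1 m and horizontal distance between each of sign_a, sign_b and sign_c above 0.1 m and x of board in the frame of groove between -0.012 and 0.012 m and y of board in the frame of groove between -0.035 and 0.035 m and z of board in the frame of groove between -0.006 and 0.01 m and angle between board's own z axis and vertical between 0.25 and 0.45 rad and x of board_top in the frame of groove above 0.025 m and contact force between board and easel above 0.2 N and linear speed of each of board, eraser below 0.02 m/s and x of eraser in the frame of ledge between -0.016 and 0.016 m and y of eraser in the frame of ledge between -0.04 and 0.04 m and z of eraser in the frame of ledge between 0.01 and 0.028 m and angle between the x axis of eraser and the y axis of easel, either way round below 0.3 rad); the robot touches nothing.
It fails at once if the glass is pushed more than 30 mm or tipped over (distance of tumbler from where it was at the start of the episode above 0.03 m or angle between tumbler's own z axis and vertical above 0.5 rad).
It fails at once if the bottle is pushed more than 30 mm or tipped over (distance of bottle from where it was at the start of the episode above 0.03 m or angle between bottle's own z axis and vertical above 0.5 rad).
Of sign_a, sign_b, sign_c only 2 to 3 are there at a start; the rules pass over those that are not, and their reading is None.
At some moment in a run one of eraser may be knocked a few centimetres aside while the robot is not near it.
It also fails if it takes over 208 s, if anything falls off the work surface, if the arm or the gripper's body presses on something with over 40 N, if the wrist force passes 120 N, or if a joint passes its speed limit or range.

## Working session

There is one attempt and no reset: what is moved stays moved. The work goes in short steps, each a Python script; the robot and the scene stay as the last script left them, time stands still between calls to the robot, and variables do not carry over. Pictures are saved under pics/ and viewed, and the job is handed in when it is done.

```bash
mkdir -p pics; python3 - <<'E'
from workcell import r, command_gripper, optics
import cv2, numpy as np
print(r.read_state()); print(r.tip_extent)
for n in ("scene","top","wrist"):
    im,d=optics.get_image(n); cv2.imwrite(f"pics/{n}0.png",im[:,:,::-1]); np.savez(f"{n}0.npz",im=im,d=d)
    print(n,optics.camera_model(n),(d>0).mean())
E
```

```text
{'time_s': 0.0, 'joint_positions': array([ 1.11501110e+00,  3.42729698e-01,  1.52501373e+00, -2.98961962e-06,
        1.27539224e+00, -1.46009820e-01]), 'dq': array([-0.00061132, -0.00053015, -0.00113835,  0.0005071 ,  0.00122607,
       -0.00144651]), 'tau': array([-7.70429097e-06, -4.33684802e+01, -2.46011889e+01, -1.19563633e-04,
        8.03522154e-03, -1.22885835e-04]), 'eef_pos': array([0.1598683 , 0.49969027, 0.25562346]), 'eef_rot': array([ 1.54268670e-01,  9.88028634e-01, -7.37263502e-04, -2.27290574e-04]), 'contact_force': array([-0.39641707,  1.03686852,  0.65080334]), 'torque': array([ 0.00890391,  0.01934574, -0.01834452]), 'grip_width': 0.08540730792221292}
0.025
scene {'K': array([[386.18751491,   0.        , 272.38858694],
       [  0.        , 386.18751491, 213.2512892 ],
       [  0.        ,   0.        ,   1.        ]]), 'R': array([[-0.87486739,  0.48419706,  0.01265927],
       [ 0.35361759,  0.65635515, -0.66644768],
       [-0.33100099, -0.5785768 , -0.74544432]]), 't': array([ 0.38488263, -0.12395797,  1.4555934 ])} 0.9958503401360544
top {'K': array([[503.99
[... 207 characters left out ...]
287243,  0.02767279, -0.11592475],
       [ 0.1162334 ,  0.00981293, -0.99317345]]), 't': array([0.08315591, 0.50683057, 1.61245453])} 0.996062925170068
wrist {'K': array([[297.8159208 ,   0.        , 278.310319  ],
       [  0.        , 297.8159208 , 211.74758652],
       [  0.        ,   0.        ,   1.        ]]), 'tool_from_camera': array([[-1.72544960e-04, -9.64222166e-01, -2.65095426e-01,
         6.75262403e-02],
       [ 9.99999634e-01, -3.88467238e-04,  7.62079630e-04,
         1.04717340e-04],
       [-8.37794959e-04, -2.65095198e-01,  9.64221880e-01,
        -1.17706096e-01],
       [ 0.00000000e+00,  0.00000000e+00,  0.00000000e+00,
         1.00000000e+00]])} 0.9959311224489796
```

View pics/scene0.png

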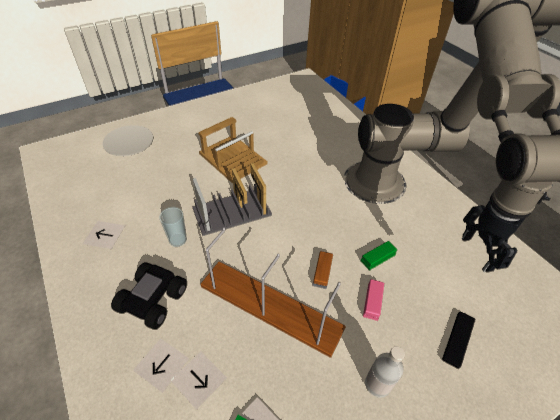

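View pics/top0.png

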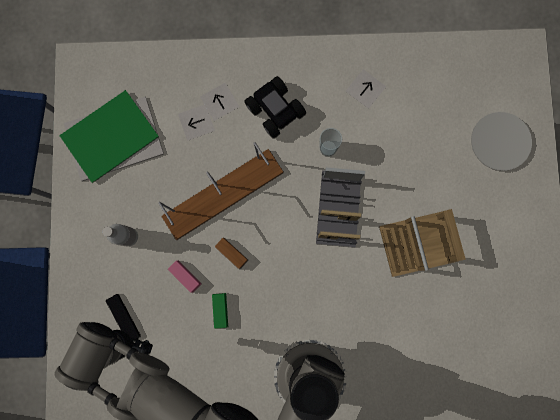

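View pics/wrist0.png

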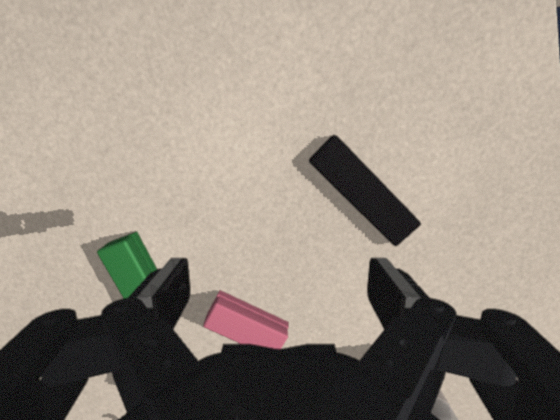

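```bash
python3 - <<'E'
import cv2
im=cv2.imread("pics/top0.png")
cv2.imwrite("pics/top_crop1.png",cv2.resize(im[150:290,300:500],None,fx=4,fy=4,interpolation=cv2.INTER_CUBIC))
cv2.imwrite("pics/top_crop2.png",cv2.resize(im[130:330,100:300],None,fx=3,fy=3,interpolation=cv2.INTER_CUBIC))
im=cv2.imread("pics/scene0.png")
cv2.imwrite("pics/sc_crop1.png",cv2.resize(im[110:260,150:310],None,fx=4,fy=4,interpolation=cv2.INTER_CUBIC))
cv2.imwrite("pics/sc_crop2.png",cv2.resize(im[220:370,280:480],None,fx=4,fy=4,interpolation=cv2.INTER_CUBIC))
E
```

```text
(no output)
```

View pics/top_crop1.png

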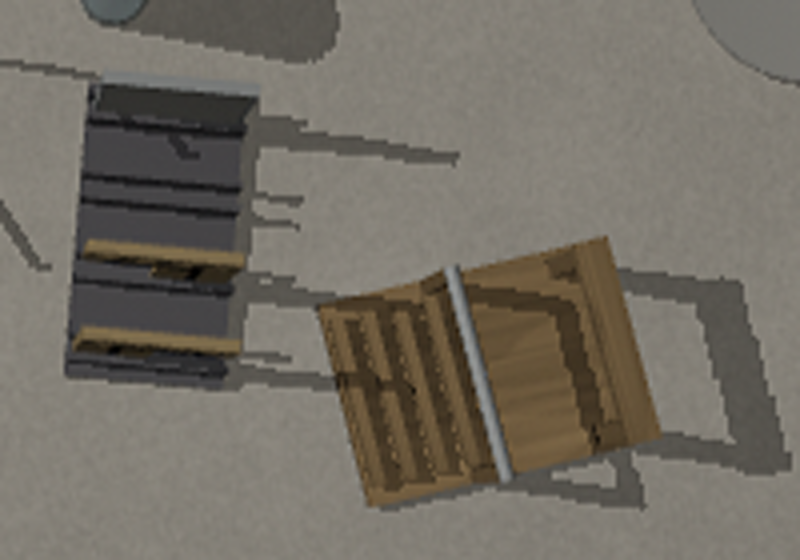

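View pics/top_crop2.png

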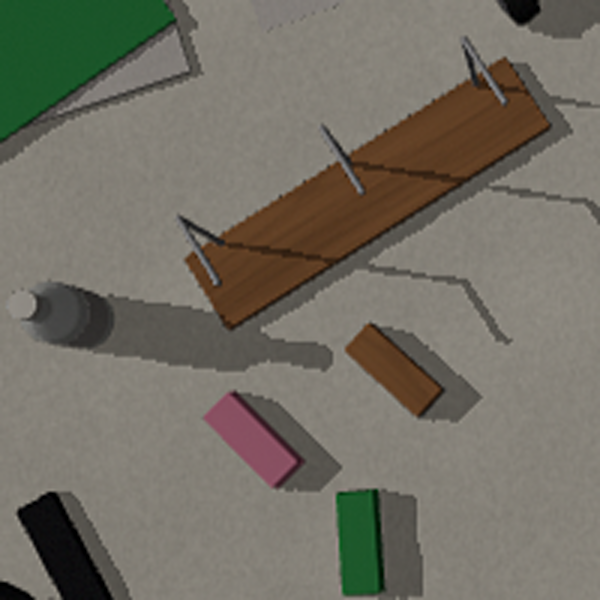

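View pics/sc_crop1.png

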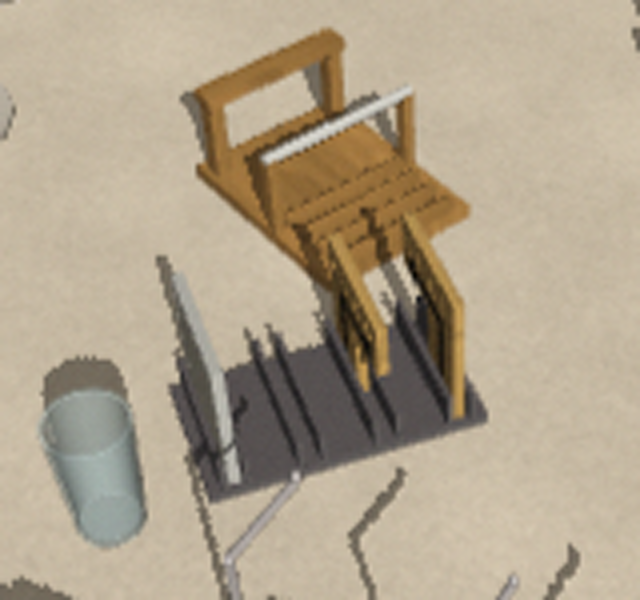

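View pics/sc_crop2.png

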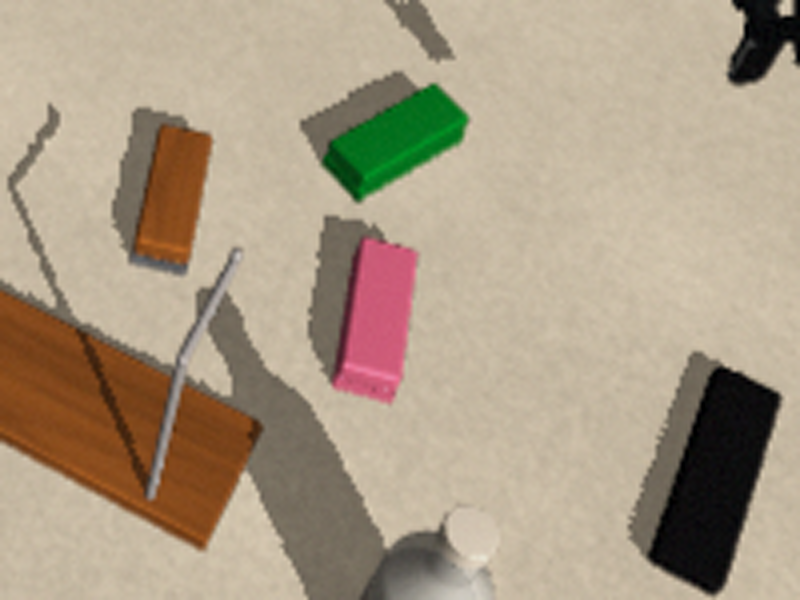

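```bash
cat > h.py <<'E'
import numpy as np, cv2
from scipy.spatial.transform import Rotation as Ro
def cloud(d,cm):
    K=cm['K'];v,u=np.indices(d.shape)
    p=np.stack([(u-K[0,2])/K[0,0]*d,(v-K[1,2])/K[1,1]*d,d],-1)
    if 'R' in cm: return (p-cm['t'])@cm['R']
    return p
def rect(pts):
    (c,s,a)=cv2.minAreaRect((pts[:,:2]*1000).astype(np.float32)); return np.round(c,1),np.round(s,1),round(a,2)
E
python3 - <<'E'
from h import *
from workcell import optics
for n in ("top","scene"):
    z=np.load(n+"0.npz");im,d=z['im'],z['d'];P=cloud(d,optics.camera_model(n));np.save(n+"P.npy",P)
    print(n)
    hsv=cv2.cvtColor(im,cv2.COLOR_RGB2HSV)
    boxes={"top":dict(sorter=(312,165,368,250),easel=(375,200,470,285),stand=(155,140,292,245),er=(212,232,250,272),tum=(318,125,344,158),bot=(98,218,140,248)),
     "scene":dict(sorter=(190,165,275,235),easel=(195,110,270,185),stand=(195,225,350,360),er=(310,245,337,292),tum=(158,200,190,250),bot=(360,340,410,400))}[n]
    for k,(a,b,c,e) in boxes.items():
        Q=P[b:e,a:c].reshape(-1,3);H=hsv[b:e,a:c].reshape(-1,3)
        zl={"sorter":(.007,.018),"easel":(.010,.020),"stand":(.014,.026),"er":(.02,.045),"tum":(.03,.3),"bot":(.03,.3)}[k]
        m=(Q[:,2]>zl[0])&(Q[:,2]<zl[1])
        if k in("easel","stand","er"): m&=(H[:,0]<25)&(H[:,1]>110)
        if k=="sorter": m&=(H[:,2]<110)
        S=Q[m]
        print(k,m.sum(),rect(S),"zmed",np.median(S[:,2]), "zmax",S[:,2].max(), Q[:,2].max())
E
```

```text
top
sorter 1344 (array([ 542.8, -115.6]), array([154.3, 256.2]), 84.97) zmed 0.01200952421269523 zmax 0.0179561266500033 1.6612788993098169
easel 1818 (array([ 416.4, -363.6]), array([165.9, 214.1]), 11.57) zmed 0.014958472732544897 zmax 0.019971456638852084 1.6612788993098169
stand 3004 (array([554.4, 243.8]), array([195.9, 417.6]), 31.33) zmed 0.019688883921917692 zmax 0.025999355470011073 1.6612788993098169
er 421 (array([401.4, 242.9]), array([109.5,  40.3]), 46.22) zmed 0.033551042684816 zmax 0.04492910591156862 1.6612788993098169
tum 365 (array([745.6, -85.5]), array([66.7, 70.9]), 86.3) zmed 0.09082164732599848 zmax 0.12812800261331314 1.6612788993098169
bot 554 (array([463.5, 578.4]), array([56.6, 64.2]), 74.82) zmed 0.131027041215717 zmax 0.20645330883979135 1.6612788993098169
scene
sorter 1160 (array([ 528.6, -189.2]), array([302. , 247.7]), 81.12) zmed 0.010722978552281172 zmax 0.01793847907548442 0.9975799970221894
easel 889 (array([ 417.7, -364.2]), array([174.7, 226.5]), 11.99) zmed 0.013544132600984863 zmax 0.019979791263769496 0.9975799970221894
stand 4359 (array([562.6, 250.1]), array([185.9, 419.4]), 31.71) zmed 0.01865536413788736 zmax 0.025399479401374932 0.9975799970221894
er 448 (array([402.9, 246.4]), array([112.1,  41.2]), 46.05) zmed 0.032032736289429875 zmax 0.03711452515986835 0.9975799970221894
tum 691 (array([747.2, -82.8]), array([74.1, 69.7]), 87.08) zmed 0.08981755909259415 zmax 0.12239637807129583 0.9975799970221894
bot 1228 (array([471.6, 589.2]), array([55. , 64.1]), 25.28) zmed 0.12918887510462196 zmax 0.2030572955665075 0.9975799970221894
```

```bash
python3 - <<'E'
from h import *
T=np.load("topP.npy");S=np.load("sceneP.npy")
imT=np.load("top0.npz")['im'];imS=np.load("scene0.npz")['im']
# high points over sorter in both
for n,P in (("top",T),("scene",S)):
    m=(P[...,2]>.125)&(P[...,2]<.16)&(abs(P[...,0]-.543)<.14)&(abs(P[...,1]+.116)<.09)
    Q=P[m]; 
    lab=[(.40,.475),(.475,.54),(.54,.60),(.60,.68)]
    for a,b in lab:
        q=Q[(Q[:,0]>a)&(Q[:,0]<b)]
        if len(q)>5:
            print(n,a,len(q),rect(q),'zmax',q[:,2].max(), 'y',q[:,1].min(),q[:,1].max())
# face plot from scene: z vs y per slot
can=np.zeros((400,1000),np.uint8)
Q=S.reshape(-1,3)
for i,(a,b) in enumerate([(.40,.475),(.475,.54),(.54,.60),(.60,.68)]):
    q=Q[(Q[:,0]>a)&(Q[:,0]<b)&(Q[:,2]>.015)&(Q[:,2]<.16)&(abs(Q[:,1]+.116)<.09)]
    for p in q: cv2.circle(can,(int(i*250+125+(p[1]+.116)*1300),int(350-p[2]*2000)),3,255,-1)
cv2.imwrite("pics/faces.png",can)
# hooks: points z>.06 near stand
for n,P in (("top",T),("scene",S)):
    m=(P[...,2]>.193)&(P[...,2]<.225)&(abs(P[...,0]-.555)<.2)&(abs(P[...,1]-.245)<.25)
    Q=P[m]
    c=(Q[:,:2]-[.554,.245])@np.array([[.853,-.522],[.522,.853]])
    for k in (-165,0,165):
        s=abs(c[:,1]*1000-k)<40
        print(n,k,s.sum(), np.round(1000*c[s].min(0)),np.round(1000*c[s].max(0)),np.round(1000*np.median(c[s],0),1), np.median(Q[s,2]))
E
```

```text
top 0.4 146 (array([441.5, -99.6]), array([117.8,  10.2]), 83.2) zmax 0.15151304463585294 y -0.15827125708633874 -0.040674552701013826
top 0.475 156 (array([ 507.5, -105.4]), array([118.4,  11.6]), 83.23) zmax 0.15270404263731785 y -0.16492001665481903 -0.04626772531160965
top 0.6 175 (array([ 637.9, -123.2]), array([119.8,  12.5]), 83.43) zmax 0.1526753335234692 y -0.18217130527596667 -0.06361579665134981
scene 0.4 126 (array([442.7, -97.7]), array([124.1,  10.5]), 82.84) zmax 0.14754018271658975 y -0.15892157849481325 -0.03680669829869634
scene 0.475 127 (array([ 508.7, -103.9]), array([119.4,  11.3]), 83.24) zmax 0.1454872748007206 y -0.16356439252959734 -0.044556763688429944
scene 0.6 119 (array([ 639.2, -119.5]), array([119.1,  10.6]), 83.39) zmax 0.14559202366112567 y -0.1792118834680751 -0.060025300147017235
top -165 62 [  10. -170.] [  90. -163.] [  48.  -166.1] 0.20770084602091787
top 0 64 [10. -5.] [91.  2.] [51.4 -1.7] 0.20665486807704364
top 165 68 [ 11. 159.] [ 91. 167.] [ 51.2 163.1] 0.20832595029339288
scene -165 85 [  13. -169.] [  92. -160.] [  57.  -163.6] 0.2061935165277948
scene 0 91 [14. -4.] [94.  4.] [56.1  0.7] 0.20641539502336584
scene 165 104 [ 15. 161.] [ 94. 168.] [ 56.4 165. ] 0.20672977251502322
```

View pics/faces.png

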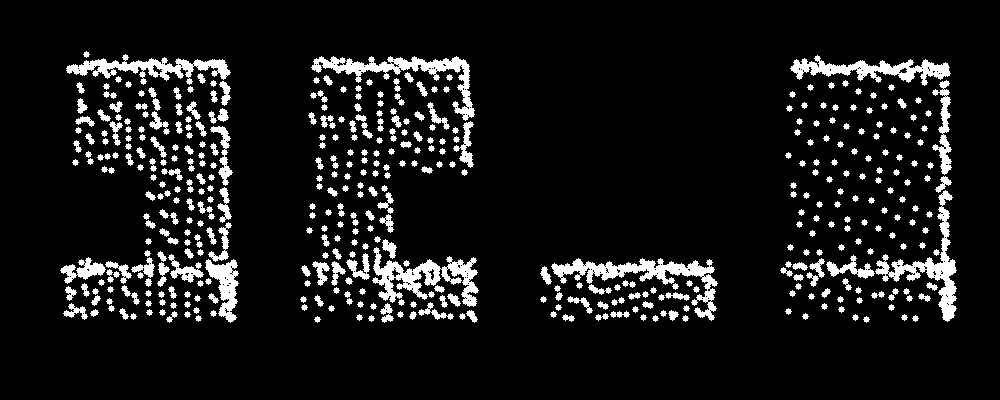

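```bash
python3 - <<'E'
from h import *
T=np.load("topP.npy");S=np.load("sceneP.npy")
for n,P in (("top",T),("scene",S)):
    im=np.load(n+"0.npz")['im'];hsv=cv2.cvtColor(im,cv2.COLOR_RGB2HSV)
    m=((P[...,2]>.012)&(P[...,2]<.026)&(hsv[...,0]<25)&(hsv[...,1]>110)).astype(np.uint8)
    N,l,st,ce=cv2.connectedComponentsWithStats(m)
    for i in np.argsort(-st[1:,4])[:3]+1:
        q=P[l==i]; print(n,st[i,4],rect(q))
    # hooks
    th=np.radians(31.5);R=np.array([[np.cos(th),-np.sin(th)],[np.sin(th),np.cos(th)]])
    m=(P[...,2]>.196)&(P[...,2]<.225)&(abs(P[...,0]-.595)<.2)&(abs(P[...,1]-.27)<.25)
    Q=P[m];c=(Q[:,:2]-[.595,.27])@R
    for k in (-.165,0,.165):
        s=abs(c[:,1]-k)<.03; cc=c[s]; b=(cc[:,0]>-.03)&(cc[:,0]<.03)
        f=np.polyfit(cc[b,0],cc[b,1],1); print(n,k,'slope deg',np.degrees(f[0]).round(2),'y0',(f[1]*1000).round(1),'xr',(cc[:,0].min()*1000).round(1),(cc[:,0].max()*1000).round(1),'zmax',Q[s,2].max())
E
```

```text
top 3176 (array([597.7, 269.9]), array([ 96.7, 418.7]), 31.13)
top 1055 (array([ 405.5, -310.9]), array([165.7, 106.5]), 11.68)
top 971 (array([ 428.6, -423. ]), array([165.9,  92.8]), 11.53)
top -0.165 slope deg -0.06 y0 -166.3 xr -38.0 41.5 zmax 0.21422838021004503
top 0 slope deg -0.33 y0 -1.5 xr -38.3 43.4 zmax 0.21368974264287943
top 0.165 slope deg -0.33 y0 163.0 xr -37.3 43.5 zmax 0.2155025982775821
scene 4424 (array([599.6, 272.7]), array([ 97.3, 419.7]), 31.11)
scene 779 (array([ 413.5, -339.8]), array([171.9, 177.1]), 12.03)
scene 261 (array([ -944.9, -1116.5]), array([362.3, 781.5]), 34.65)
scene -0.165 slope deg -0.27 y0 -164.0 xr -34.9 44.2 zmax 0.21267166473843968
scene 0 slope deg -0.92 y0 0.6 xr -33.9 44.8 zmax 0.21356577428837145
scene 0.165 slope deg -0.17 y0 165.1 xr -32.8 46.5 zmax 0.21327275602802107
```

```bash
cat >> h.py <<'E'
def quat(phi,flip=1,tilt=0.0):
    """tool down, tool y along flip*u(phi); tilt: top of tool leans along +u by tilt"""
    u=np.array([np.cos(phi),np.sin(phi),0]);k=np.array([0,0,1.])
    z=-(np.sin(tilt)*u+np.cos(tilt)*k); y=flip*(np.cos(tilt)*u-np.sin(tilt)*k); x=np.cross(y,z)
    return Ro.from_matrix(np.stack([x,y,z],1)).as_quat()
def uv(phi): return np.array([np.cos(phi),np.sin(phi)]),np.array([-np.sin(phi),np.cos(phi)])
PHS=np.radians(-6.7); PHT=np.radians(31.15); PHE=np.radians(-78.35)
S1=np.array([.4421,-.0986]);S2=np.array([.5081,-.1046]);BD=np.array([.6386,-.1214])
ST=np.array([.5963,.2703])
us,ws=uv(PHS);ut,wt=uv(PHT);ue,we=uv(PHE)
GZ=.147-.012
E
cat > ik.py <<'E'
from h import *
from workcell import r
for name,p,phi,t in [("s1",[*(S1-.013*ws),.147],PHS,0),("s2",[*(S2+.013*ws),.147],PHS,0),("bd",[*BD,.147],PHS,0),
  ("h1",[*(ST+.165*wt),.24],PHT,0),("h2",[*(ST),.24],PHT,0),("h3",[*(ST-.165*wt),.24],PHT,0),("h3 hi",[*(ST-.165*wt),.34],PHT,0),("gr",[.43,-.36,.16],PHE,np.radians(18)),("gr2",[.43,-.36,.26],PHE,np.radians(18)),("led",[.435,-.45,.13],PHE,0),("er",[.402,.244,.018],np.radians(46+90),0),("er",[.402,.244,.018],np.radians(46),0)]:
    for f in (1,-1):
        q=r.solve_ik(p,quat(phi,f,t)); print(name,f,None if q is None else np.round(q,2))
E
python3 ik.py
```

```text
s1 1 [-0.42  0.34  1.87 -0.    0.93 -0.3 ]
s1 -1 [-0.42  0.34  1.87 -0.    0.93  2.84]
s2 1 [-0.33  0.44  1.7  -0.    1.   -0.21]
s2 -1 [-0.33  0.44  1.7  -0.    1.    2.93]
bd 1 [-0.31  0.66  1.29 -0.    1.18 -0.19]
bd -1 [-0.31  0.66  1.29 -0.    1.18  2.95]
h1 1 [ 0.56  0.6   1.15 -0.    1.4   0.02]
h1 -1 None
h2 1 [ 0.31  0.6   1.15 -0.    1.39 -0.24]
h2 -1 [ 0.31  0.6   1.15 -0.    1.39  2.91]
h3 1 [ 0.08  0.68  1.   -0.    1.46 -0.47]
h3 -1 [ 0.08  0.68  1.   -0.    1.46  2.67]
h3 hi 1 [ 0.08  0.65  0.79 -0.    1.7  -0.47]
h3 hi -1 [ 0.08  0.65  0.79 -0.    1.7   2.67]
gr 1 [-0.91  0.63  1.35  0.14  1.44  0.42]
gr -1 [-0.91  0.63  1.35  0.14  1.44 -2.72]
gr2 1 [-0.91  0.55  1.22  0.14  1.66  0.45]
gr2 -1 [-0.91  0.55  1.22  0.14  1.66 -2.69]
led 1 [-0.92  0.64  1.39 -0.    1.11  0.44]
led -1 [-0.92  0.64  1.39 -0.    1.11 -2.7 ]
er 1 [ 0.38  0.59  1.93 -0.    0.62 -1.99]
er -1 [ 0.38  0.59  1.93 -0.    0.62  1.15]
er 1 [ 0.38  0.59  1.93 -0.    0.62 -0.42]
er -1 [ 0.38  0.59  1.93 -0.    0.62  2.72]
```

```bash
python3 - <<'E'
from h import *
from workcell import r, command_gripper, optics
s=r.read_state()
r.move_straight([.16,.5,.36],speed=.3)
r.reach([*(S1-.013*ws),.33],quat(PHS))
s=r.read_state(); im,d=optics.get_image("wrist");cm=optics.camera_model("wrist")
P=cloud(d,cm);M=cm['tool_from_camera'];P=P@M[:3,:3].T+M[:3,3];P=P@Ro.from_quat(s['eef_rot']).as_matrix().T+s['eef_pos']
cv2.imwrite("pics/w1.png",im[:,:,::-1])
m=(P[...,2]>.130)&(P[...,2]<.155)
Q=P[m]
for c in (S1,S2,BD):
    q=Q[(abs(Q[:,0]-c[0])<.03)&(abs(Q[:,1]-c[1])<.09)]
    if len(q)>10: print(c,len(q),rect(q),np.median(q[:,2]))
print(s['time_s'],s['eef_pos'],s['contact_force'])
E
```

```text
[ 0.4421 -0.0986] 1143 (array([441.2, -99.2]), array([119.1,   9.9]), 83.04) 0.1439925428395094
[ 0.5081 -0.1046] 1375 (array([ 507. , -104.7]), array([118.9,  10.6]), 83.11) 0.1438344668716812
[ 0.6386 -0.1214] 1943 (array([ 637.6, -122.5]), array([120.3,  12.7]), 83.16) 0.14169978133204242
3.0333 [ 0.44076825 -0.11089663  0.33002967] [-0.4387362   0.86914496  0.44324182]
```

View pics/w1.png

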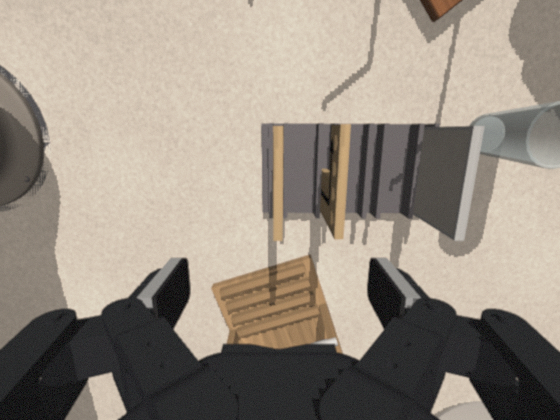

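```bash
cat >> h.py <<'E'
S1=np.array([.4416,-.0989]);S2=np.array([.5075,-.1047]);BD=np.array([.638,-.122])
PHS=np.radians(-6.85);us,ws=uv(PHS)
E
python3 - <<'E'
from h import *
from workcell import r, command_gripper, optics
g=S1-.013*ws; q=quat(PHS)
command_gripper(.04,40)
r.reach([*g,.22],q)
hit=r.move_straight([*g,.147],speed=.08,max_force=12)
w=command_gripper(0,40)
s=r.read_state();print(hit,s['eef_pos'],s['grip_width'],s['contact_force'])
hit=r.move_straight([*g,.36],speed=.15)
s=r.read_state();print(s['eef_pos'],s['grip_width'],s['contact_force'],s['time_s'])
H=ST+.165*wt; c=H-.015*wt-.013*wt   # grip centre at hook
r.reach([*(c-.085*ut),.34],quat(PHT))
r.move_straight([*(c-.085*ut),.205-.110+GZ],speed=.15)
s=r.read_state();print(s['eef_pos'],s['time_s'],s['contact_force'])
for n in("scene","top"):
    im,d=optics.get_image(n);cv2.imwrite(f"pics/{n}1.png",im[:,:,::-1]);np.savez(f"{n}1.npz",im=im,d=d)
    P=cloud(d,optics.camera_model(n))
    m=(P[...,2]>.215)&(P[...,2]<.235)&(np.linalg.norm(P[...,:2]-(H-.015*wt-.085*ut),axis=-1)<.08)
E
python3 - <<'E'
import cv2
im=cv2.imread("pics/scene1.png");cv2.imwrite("pics/sc1c.png",cv2.resize(im[180:400,190:440],None,fx=3,fy=3,interpolation=cv2.INTER_CUBIC)[:600])
E
```

```text
False [ 0.44028047 -0.11197523  0.1474622 ] 0.009416125352946695 [ 0.33408617 -0.0452243   5.07517186]
[ 0.43977059 -0.11168435  0.3592045 ] 0.009132916726006822 [-0.06321134 -0.59272292 -1.75272907] 7.1167
[0.45331757 0.34360718 0.23101975] 9.6667 [ 0.41171411  0.37891908 -1.30497095]
```

View pics/sc1c.png

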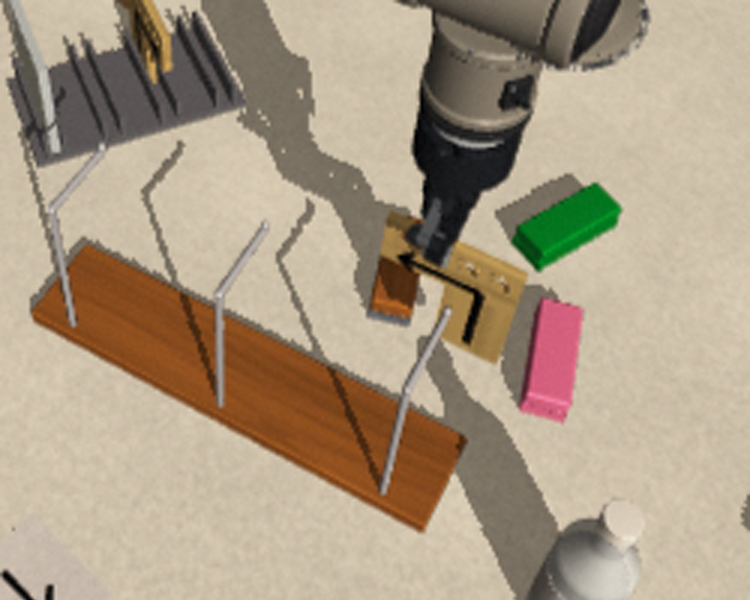

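```bash
python3 - <<'E'
from h import *
from workcell import optics
z=np.load("scene1.npz");P=cloud(z['d'],optics.camera_model("scene")).reshape(-1,3)
H=ST+.165*wt
c=(P[:,:2]-H)@np.stack([ut,wt],1)
m=(abs(c[:,0]+.085)<.02)&(P[:,2]>.08)&(P[:,2]<.25)&(abs(c[:,1])<.12)
print(m.sum(),np.median(c[m,0]), c[m,1].min(),c[m,1].max(),P[m,2].min())
s=m&(abs(c[:,0]+.080)<.012)
can=np.zeros((500,600),np.uint8)
for a,b in zip(c[s,1],P[s,2]): cv2.circle(can,(int(300+a*2000),int(480-(b-.05)*2000)),2,255,-1)
cv2.imwrite("pics/plate.png",can)
f=s
# edges
lo=f&(P[:,2]<.15);print('foot edges',c[lo,1].min(),c[lo,1].max())
up=f&(P[:,2]>.18)&(P[:,2]<.205);print('bar edges',c[up,1].min(),c[up,1].max())
fx=np.polyfit(c[lo|up,1]*0+P[lo|up,2],c[lo|up,0],1);print('plate tilt deg',np.degrees(np.arctan(fx[0])))
for a,b in((-.07,-.06),(-.06,-.05),(.005,.015),(.025,.035)):
    k=f&(c[:,1]>a)&(c[:,1]<b);print(a,'z',P[k,2].min().round(4),P[k,2].max().round(4))
E
```

```text
1034 -0.07848974290214644 -0.07654011335218136 0.04416945984947418 0.09230053108137178
foot edges -0.015559586707582786 0.04416945984947418
bar edges -0.07556227808044988 0.04404670862911633
plate tilt deg -0.9218497450451173
-0.07 z 0.173 0.2278
-0.06 z 0.1725 0.2278
0.005 z 0.0944 0.2286
0.025 z 0.0926 0.229
```

View pics/plate.png

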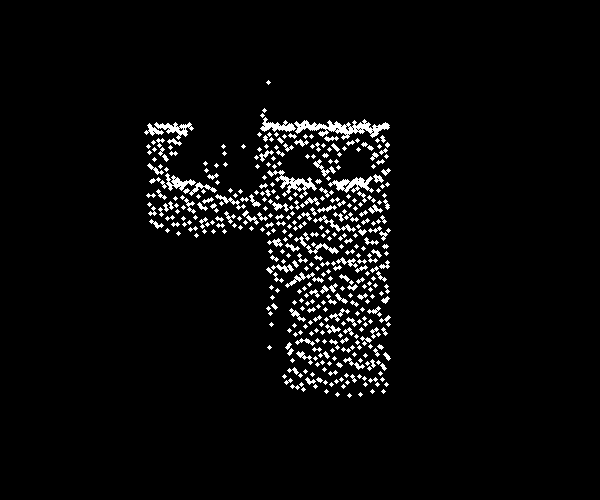

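```bash
python3 - <<'E'
from h import *
from workcell import r, command_gripper, optics
H=ST+.165*wt; c=H-.0145*wt-.013*wt
z0=.205-.110+GZ
r.move_straight([*(c-.085*ut),z0],speed=.1)
hit=r.move_straight([*(c-.008*ut),z0],speed=.08,max_force=6)
s=r.read_state();print(hit,(s['eef_pos'][:2]-c)@ut,s['eef_pos'][2],s['contact_force'],s['time_s'])
im,d=optics.get_image("scene");cv2.imwrite("pics/scene2.png",cv2.resize(im[180:400,190:440,::-1],None,fx=3,fy=3,interpolation=cv2.INTER_CUBIC)[:600])
E
```

```text
False -0.008308532403969877 0.22998670805112337 [-0.08607578  0.37135457 -0.91792904] 11.1333
```

View pics/scene2.png

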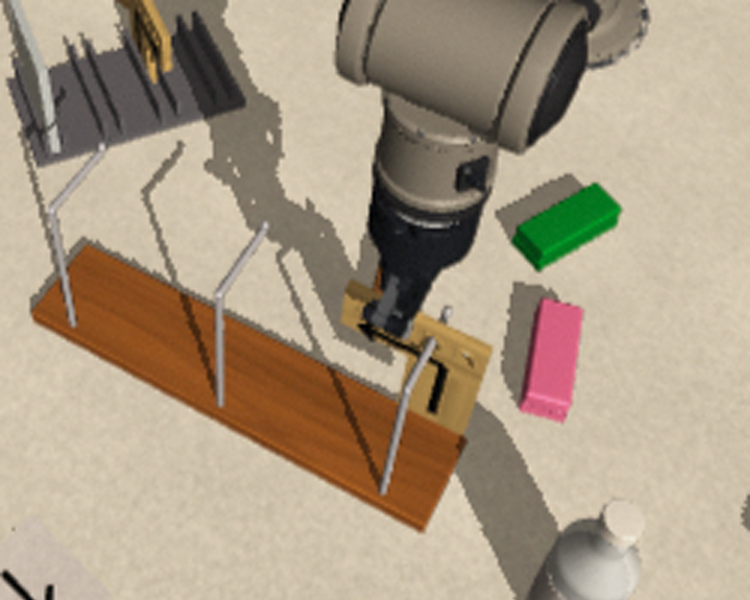

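```bash
python3 - <<'E'
from h import *
from workcell import r, command_gripper, optics
H=ST+.165*wt; c=H-.0145*wt-.013*wt
z0=.205-.110+GZ
p=c-.008*ut
hit=r.move_straight([*p,z0-.0105],speed=.03,max_force=4)
s=r.read_state();print(hit,s['eef_pos'][2]-z0,s['contact_force'])
command_gripper(.024)
s=r.read_state();print(s['grip_width'],s['contact_force'])
r.hold(.3)
r.move_straight([*p,.36],speed=.15)
print(r.read_state()['time_s'])
for n in("scene","top"):
    im,d=optics.get_image(n);cv2.imwrite(f"pics/{n}3.png",cv2.resize(im[:,:,::-1],None,fx=1.4,fy=1.4,interpolation=cv2.INTER_CUBIC))
    P=cloud(d,optics.camera_model(n)).reshape(-1,3);cc=(P[:,:2]-H)@np.stack([ut,wt],1)
    m=(abs(cc[:,0]+.008)<.025)&(P[:,2]>.205)&(P[:,2]<.23)&(abs(cc[:,1])<.1)
    a=P[m,2];print(n,m.sum(),cc[m,1].min(),cc[m,1].max(),np.median(cc[m,0]))
    for l in((-.08,-.05),(.02,.05)):
        k=m&(cc[:,1]>l[0])&(cc[:,1]<l[1]);print(np.median(P[k,2]),np.median(cc[k,0]))
E
```

```text
True -0.009082290593542736 [-1.08118229  0.96255235  3.83075053]
0.023766447930537178 [1.55620356 0.24154114 0.49886847]
13.2083
scene 357 -0.07503424809840709 0.045143046522525286 -0.0038359168695093317
0.21479905313214132 -0.003957869711671781
0.21554850073450563 -0.0034662210403029374
top 100 -0.07607400575675925 0.043092429808828804 -0.00976721029470273
0.21689885005306167 -0.009782658014074653
0.2163256769037005 -0.009632992568886879
```

View pics/scene3.png

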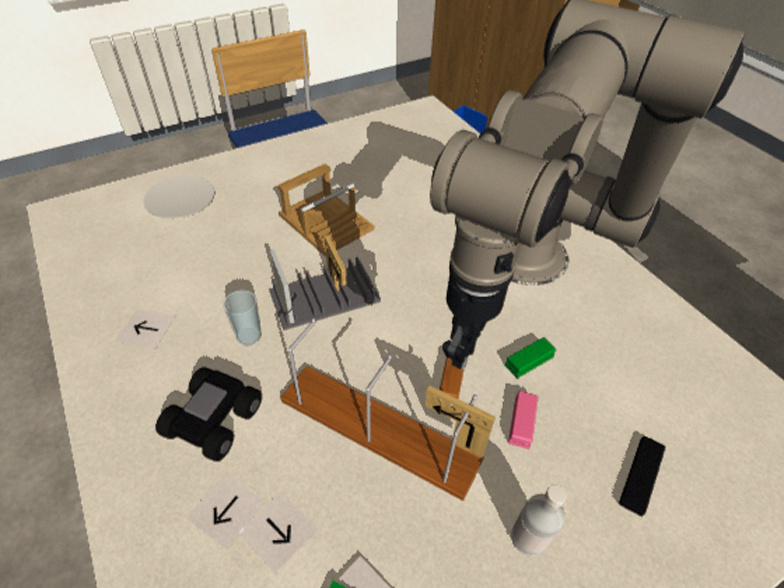

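```bash
python3 - <<'E'
from h import *
from workcell import r, command_gripper, optics
g=S2+.013*ws; q=quat(PHS)
command_gripper(.04,40)
r.reach([*g,.36],q)
r.move_straight([*g,.2],q,speed=.25)
hit=r.move_straight([*g,.147],speed=.08,max_force=12)
command_gripper(0,40)
s=r.read_state();print(hit,s['eef_pos'],s['grip_width'],s['contact_force'])
r.move_straight([*g,.36],speed=.15)
s=r.read_state();print(s['eef_pos'],s['grip_width'],s['time_s'])
H=ST-.165*wt; c=H+.0155*wt+.013*wt
r.reach([*(c-.085*ut),.36],quat(PHT))
z0=.205-.110+GZ
r.move_straight([*(c-.085*ut),z0],speed=.15)
s=r.read_state();print(s['eef_pos'],s['time_s'],s['contact_force'])
for n in("scene","top"):
    im,d=optics.get_image(n);cv2.imwrite(f"pics/{n}4.png",cv2.resize(im[:,:,::-1],None,fx=1.4,fy=1.4,interpolation=cv2.INTER_CUBIC))
    P=cloud(d,optics.camera_model(n)).reshape(-1,3);cc=(P[:,:2]-H)@np.stack([ut,wt],1)
    m=(abs(cc[:,0]+.085)<.025)&(P[:,2]>.18)&(P[:,2]<.235)&(abs(cc[:,1])<.1)
    print(n,m.sum(),cc[m,1].min(),cc[m,1].max())
    for l in((-.04,-.015),(.05,.075)):
        k=m&(cc[:,1]>l[0])&(cc[:,1]<l[1]);print(np.median(cc[k,0]),P[k,2].max())
    m=(abs(cc[:,0])<.03)&(P[:,2]>.196)&(P[:,2]<.225)&(abs(cc[:,1])<.02);print('hook y',np.median(cc[m,1]),m.sum())
E
```

```text
False [ 0.50933665 -0.09180381  0.14758102] 0.008875552144001774 [-0.67730845  1.01758022  4.50764379]
[ 0.50878254 -0.09169831  0.35913688] 0.009058934541570295 18.8833
[0.59469965 0.10915474 0.2311743 ] 20.775 [ 0.84668975  0.56093088 -0.81980909]
scene 428 -0.04639345485351326 0.0756097258535757
-0.07949751180692528 0.22816578409474014
-0.07984172550926505 0.22810991145830758
hook y 0.0016791805766951157 56
top 64 -0.022682054636272396 0.07306190229623596
-0.08018191950796823 0.22313583381369503
-0.08805314076128529 0.231158812251254
hook y nan 0
  return _methods._mean(a, axis=axis, dtype=dtype,
  ret = ret.dtype.type(ret / rcount)
```

View pics/scene4.png

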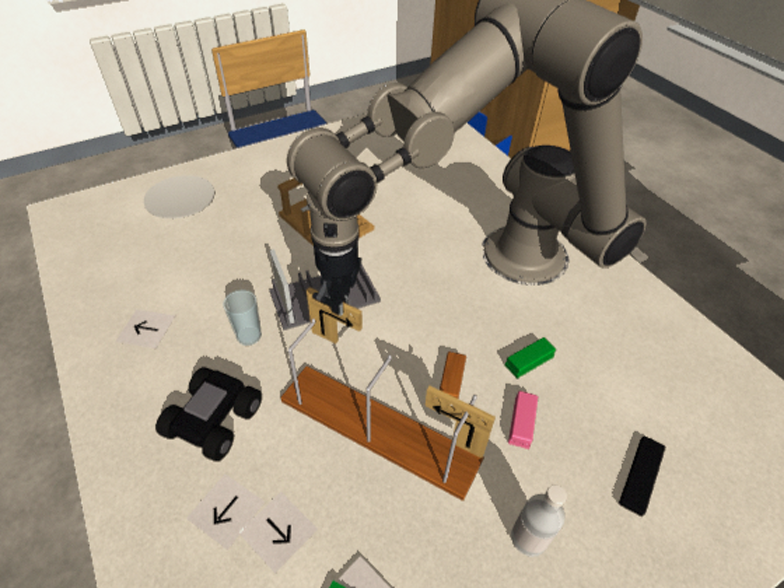

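```bash
python3 - <<'E'
from h import *
from workcell import r, command_gripper, optics
H=ST-.165*wt; c=H+.017*wt+.013*wt
z0=.205-.110+GZ
r.move_straight([*(c-.085*ut),z0],speed=.1)
hit=r.move_straight([*(c-.008*ut),z0],speed=.08,max_force=6)
s=r.read_state();print(hit,(s['eef_pos'][:2]-c)@ut,s['eef_pos'][2],s['contact_force'],s['time_s'])
if not hit:
    p=c-.008*ut
    h2=r.move_straight([*p,z0-.0105],speed=.03,max_force=4)
    s=r.read_state();print(h2,s['eef_pos'][2]-z0,s['contact_force'])
im,d=optics.get_image("scene");cv2.imwrite("pics/scene5.png",cv2.resize(im[150:350,150:400,::-1],None,fx=3,fy=3,interpolation=cv2.INTER_CUBIC))
E
```

```text
False -0.008282629834765368 0.23001255284057368 [-0.85389992 -0.39837194 -0.85333422] 22.2417
True -0.008832092925574353 [ 2.18483004 -2.20940734  1.10389086]
```

View pics/scene5.png

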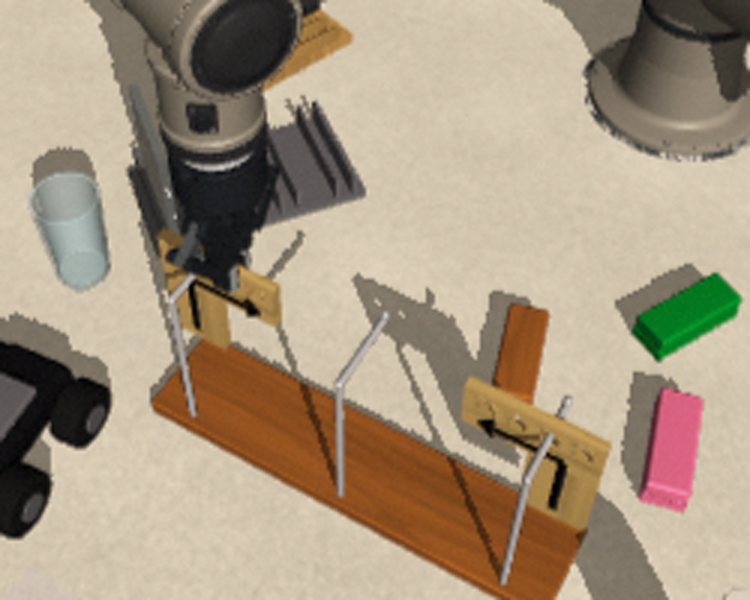

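```bash
python3 - <<'E'
from h import *
from workcell import r, command_gripper, optics
H=ST-.165*wt; c=H+.017*wt+.013*wt
command_gripper(.024); r.hold(.3)
p=c-.008*ut
r.move_straight([*p,.38],speed=.15)
# look at easel with wrist camera
r.reach([.43,-.25,.42],quat(PHE))
s=r.read_state(); im,d=optics.get_image("wrist");cm=optics.camera_model("wrist")
P=cloud(d,cm);M=cm['tool_from_camera'];P=P@M[:3,:3].T+M[:3,3];P=P@Ro.from_quat(s['eef_rot']).as_matrix().T+s['eef_pos']
np.savez("w6.npz",im=im,P=P);cv2.imwrite("pics/w6.png",im[:,:,::-1])
print(s['time_s'])
for n in("scene","top"):
    im,d=optics.get_image(n);np.savez(n+"6.npz",im=im,P=cloud(d,optics.camera_model(n)));cv2.imwrite(f"pics/{n}6.png",cv2.resize(im[:,:,::-1],None,fx=1.4,fy=1.4,interpolation=cv2.INTER_CUBIC))
    P=cloud(d,optics.camera_model(n)).reshape(-1,3);cc=(P[:,:2]-H)@np.stack([ut,wt],1)
    m=(abs(cc[:,0]+.008)<.025)&(P[:,2]>.205)&(P[:,2]<.23)&(abs(cc[:,1])<.1)
    print(n,m.sum(),cc[m,1].min(),cc[m,1].max(),np.median(cc[m,0]))
    for l in((-.05,-.02),(.05,.08)):
        k=m&(cc[:,1]>l[0])&(cc[:,1]<l[1]);print(np.median(P[k,2]),np.median(cc[k,0]))
E
```

```text
26.125
scene 265 -0.04322464155659782 0.0763334785793215 -0.003919149286635596
0.21577167831622485 -0.003852409032397492
0.21530666494259487 -0.0036668139686491705
top 198 -0.04475449220716338 0.07383224627883321 -0.009338716492342455
0.2170391931764031 -0.009419224088912267
0.21614413351046696 -0.00935614312463948
```

View pics/w6.png

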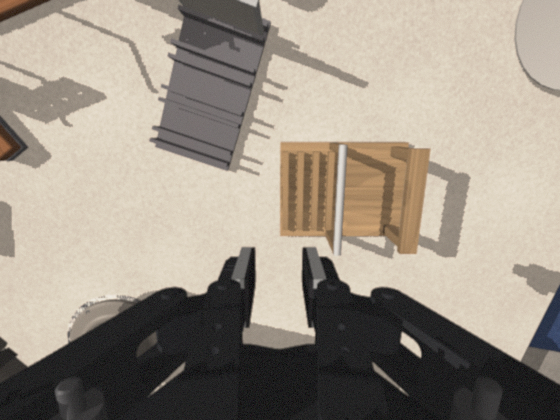

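View pics/scene6.png

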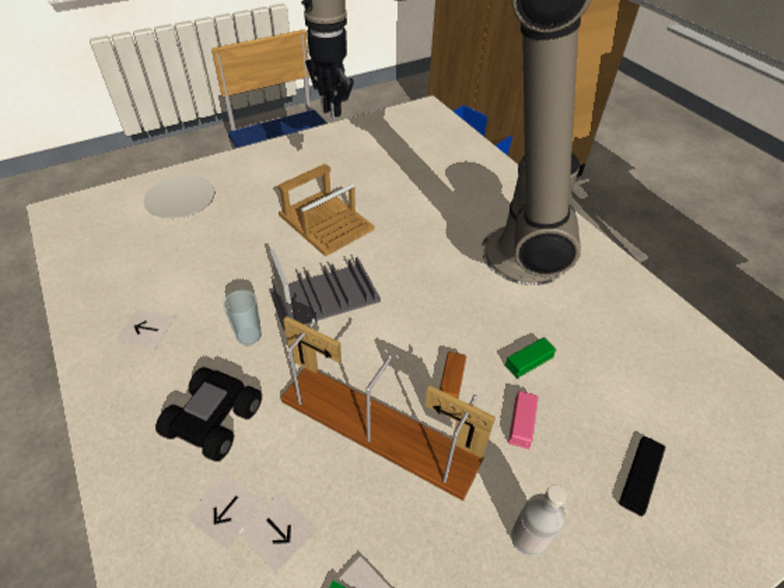

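```bash
python3 - <<'E'
from h import *
for n in("w6","top6","scene6"):
    P=np.load(n+".npz")['P'].reshape(-1,3)
    O=np.array([.405,-.303]); c=(P[:,:2]-O)@np.stack([ue,we],1)
    near=(c[:,0]>-.09)&(c[:,0]<.2)&(abs(c[:,1])<.11)
    def rr(m,tag):
        q=c[m]; 
        if m.sum()<10: return print(n,tag,m.sum())
        f=np.polyfit(q[:,1],q[:,0],1)
        print(n,tag,m.sum(),'x',np.percentile(q[:,0],[1,50,99]).round(4),'y',np.percentile(q[:,1],[.5,99.5]).round(4),'slopedeg',np.degrees(f[0]).round(2),'zmed',np.median(P[m,2]).round(4))
    rr(near&(P[:,2]>.098)&(P[:,2]<.122)&(c[:,0]>.11),'ledge')
    rr(near&(P[:,2]>.097)&(P[:,2]<.115)&(c[:,0]<.1)&(c[:,0]>0),'rail')
    rr(near&(P[:,2]>.023)&(P[:,2]<.032)&(c[:,0]<.08)&(abs(c[:,1])<.095),'strips')
    m=near&(P[:,2]>.023)&(P[:,2]<.032)&(c[:,0]<.08)
    h,e=np.histogram(c[m,0],np.arange(-.06,.06,.002)); print(dict(zip((e[:-1]*1000+1).round().astype(int).tolist(),h.tolist())))
E
```

```text
w6 ledge 2211 x [0.1393 0.1504 0.1657] y [-0.0807  0.0783] slopedeg -0.02 zmed 0.1097
w6 rail 904 x [0.0389 0.0436 0.0505] y [-0.0858  0.0833] slopedeg 0.03 zmed 0.1047
w6 strips 1875 x [-0.04    0.0112  0.0466] y [-0.0746  0.0761] slopedeg -0.9 zmed 0.0269
{-59: 0, -57: 0, -55: 0, -53: 0, -51: 0, -49: 0, -47: 0, -45: 0, -43: 0, -41: 13, -39: 106, -37: 98, -35: 93, -33: 84, -31: 32, -29: 0, -27: 0, -25: 0, -23: 0, -21: 0, -19: 0, -17: 0, -15: 68, -13: 89, -11: 89, -9: 84, -7: 93, -5: 45, -3: 0, -1: 0, 1: 0, 3: 0, 5: 0, 7: 0, 9: 0, 11: 72, 13: 89, 15: 92, 17: 95, 19: 89, 21: 37, 23: 0, 25: 0, 27: 0, 29: 0, 31: 0, 33: 0, 35: 0, 37: 80, 39: 106, 41: 94, 43: 87, 45: 95, 47: 42, 49: 2, 51: 1, 53: 0, 55: 0, 57: 0}
top6 ledge 56 x [0.1401 0.1569 0.1671] y [-0.0815 -0.0536] slopedeg 32.19 zmed 0.1089
top6 rail 126 x [0.0393 0.0449 0.0521] y [-0.086   0.0128] slopedeg -0.63 zmed 0.1042
top6 strips 283 x [-0.0397  0.0143  0.0481] y [-0.0804  0.067 ] slopedeg -13.41 zmed 0.027
{-59: 0, -57: 0, -55: 0, -53: 0, -51: 0, -49: 0, -47: 0, -45: 0, -43: 0, -41: 3, -39: 8, -37: 6, -35: 7, -33: 7, -31: 1
[... 344 characters left out ...]
3 x [0.1347 0.1467 0.1658] y [-0.0781  0.0796] slopedeg 0.1 zmed 0.107
scene6 rail 113 x [0.0345 0.0402 0.049 ] y [-0.0833  0.0853] slopedeg -0.59 zmed 0.1021
scene6 strips 275 x [-0.0437  0.0078  0.0459] y [-0.0779  0.0847] slopedeg 1.69 zmed 0.0255
{-59: 0, -57: 0, -55: 0, -53: 0, -51: 0, -49: 0, -47: 0, -45: 1, -43: 13, -41: 9, -39: 14, -37: 7, -35: 12, -33: 10, -31: 1, -29: 1, -27: 0, -25: 0, -23: 0, -21: 0, -19: 3, -17: 13, -15: 13, -13: 11, -11: 8, -9: 7, -7: 10, -5: 3, -3: 0, -1: 0, 1: 0, 3: 0, 5: 0, 7: 4, 9: 6, 11: 8, 13: 11, 15: 10, 17: 7, 19: 9, 21: 5, 23: 0, 25: 0, 27: 0, 29: 1, 31: 1, 33: 2, 35: 14, 37: 16, 39: 10, 41: 10, 43: 12, 45: 10, 47: 3, 49: 0, 51: 0, 53: 0, 55: 0, 57: 0}
```

```bash
cat >> h.py <<'E'
EO=np.array([.405,-.303])+.0025*ue-.0005*we
def bpose(x0,z0,th):
    o=np.array([*(EO+x0*ue),z0]); zb=np.array([*(np.sin(th)*ue),np.cos(th)])
    return o+.135*zb, quat(PHE,1,th)
E
python3 - <<'E'
from h import *
from workcell import r, command_gripper, optics
command_gripper(.03,50)
q=quat(PHS)
r.reach([*BD,.36],q)
r.move_straight([*BD,.2],q,speed=.25)
hit=r.move_straight([*BD,.147],speed=.08,max_force=12)
command_gripper(0,50)
s=r.read_state();print(hit,s['eef_pos'],s['grip_width'],s['contact_force'])
r.move_straight([*BD,.38],speed=.15)
s=r.read_state();print(s['grip_width'],s['time_s'])
p,qq=bpose(0,.16,np.radians(10))
r.reach(p+[0,0,.07],qq)
r.move_straight(p-[0,0,.11],speed=.15)
s=r.read_state();print(s['time_s'],s['contact_force'],s['eef_pos']-p)
O=EO
for n in("scene","top"):
    im,d=optics.get_image(n);P=cloud(d,optics.camera_model(n)).reshape(-1,3);np.savez(n+"7.npz",P=P,im=im)
    cv2.imwrite(f"pics/{n}7.png",cv2.resize(im[100:260,140:340,::-1] if n=="scene" else im[150:300,330:500,::-1],None,fx=4,fy=4,interpolation=cv2.INTER_CUBIC)[:600])
    c=(P[:,:2]-O)@np.stack([ue,we],1)
E
```

```text
False [ 0.63843467 -0.12214014  0.14790098] 0.009125124120301158 [ 0.60060839 -0.46938108  2.91571027]
0.009150027511619006 31.1083
33.6333 [ 0.69120191 -0.39157405 -1.98171078] [ 0.00037244 -0.000293   -0.10921519]
```

View pics/scene7.png

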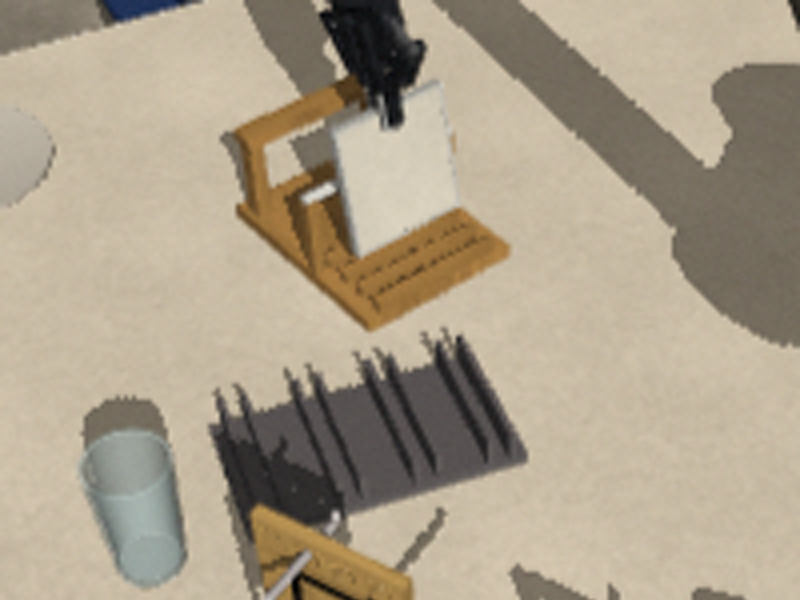

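View pics/top7.png

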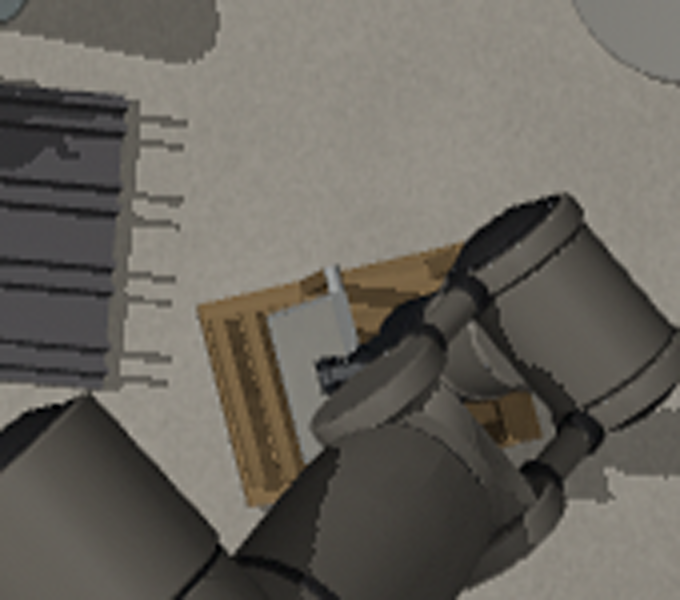

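```bash
python3 - <<'E'
from h import *
for n in("scene7","top7"):
    P=np.load(n+".npz")['P'].reshape(-1,3);c=(P[:,:2]-EO)@np.stack([ue,we],1)
    m=(abs(c[:,1])<.07)&(c[:,0]>-.03)&(c[:,0]<.03)&(P[:,2]>.055)&(P[:,2]<.16)
    A=np.c_[P[m,2],c[m,1],np.ones(m.sum())];f,*_=np.linalg.lstsq(A,c[m,0],rcond=None)
    print(n,m.sum(),'tilt',np.degrees(np.arctan(f[0])),'yaw',np.degrees(np.arctan(f[1])),'x at z=.05',f[2]+.05*f[0],'y',c[m,1].min(),c[m,1].max(),'zmin',P[m,2].min())
E
```

```text
scene7 761 tilt 10.291276575278525 yaw 0.6088809556232568 x at z=.05 -0.005245456624181752 y -0.060965645837092214 0.06323044997304432 zmin 0.05521440411852249
top7 346 tilt 9.957070830574715 yaw 0.07768732420633977 x at z=.05 -0.003600132962208598 y -0.05967551087549741 0.05981983327360303 zmin 0.0555862285577167
```

```bash
python3 - <<'E'
from h import *
from workcell import r, command_gripper, optics
t=np.radians(6);X=-.0013
p,q=bpose(X,.050,t); r.move_straight(p,q,speed=.1)
p,q=bpose(X,.0135,t); hit=r.move_straight(p,q,speed=.03,max_force=5)
s=r.read_state();print(hit,(s['eef_pos']-p),s['contact_force'],s['time_s'])
im,d=optics.get_image("scene");P=cloud(d,optics.camera_model("scene")).reshape(-1,3)
cv2.imwrite("pics/scene8.png",cv2.resize(im[100:260,140:340,::-1],None,fx=4,fy=4,interpolation=cv2.INTER_CUBIC)[:600])
E
```

```text
True [-4.54776028e-05 -1.95121851e-05  2.77362010e-03] [ 0.11747885 -0.41454755  4.35563277] 35.025
```

View pics/scene8.png

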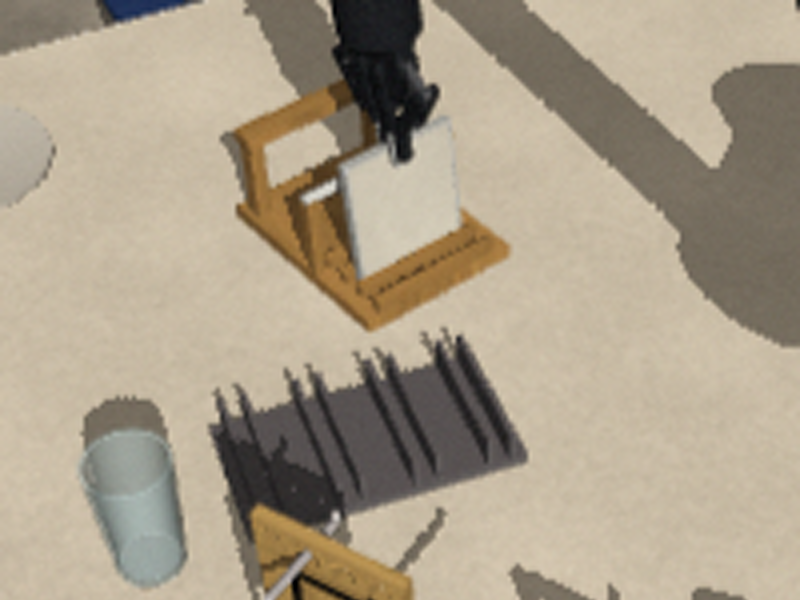

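```bash
python3 - <<'E'
from h import *
from workcell import r, command_gripper, optics
X=-.0013
for deg in (10,14,17,18.5):
    t=np.radians(deg)
    p,q=bpose(X,.0162+.005*np.sin(t),t); hit=r.move_straight(p,q,speed=.02,max_force=12)
    s=r.read_state();print(deg,hit,(s['eef_pos']-p).round(4),s['contact_force'].round(2),s['time_s'])
    if hit: break
im,d=optics.get_image("scene")
cv2.imwrite("pics/scene9.png",cv2.resize(im[100:260,140:340,::-1],None,fx=4,fy=4,interpolation=cv2.INTER_CUBIC)[:600])
P=cloud(d,optics.camera_model("scene")).reshape(-1,3);c=(P[:,:2]-EO)@np.stack([ue,we],1)
m=(abs(c[:,1])<.07)&(c[:,0]>-.03)&(c[:,0]<.03)&(P[:,2]>.04)&(P[:,2]<.12)
A=np.c_[P[m,2],c[m,1],np.ones(m.sum())];f,*_=np.linalg.lstsq(A,c[m,0],rcond=None)
print('tilt',np.degrees(np.arctan(f[0])),'yaw',np.degrees(np.arctan(f[1])),'x at z=.015',f[2]+.015*f[0])
E
```

```text
10 False [-0.0001  0.0001 -0.0003] [-0.73  0.21 -1.82] 35.725
14 False [-0.0001  0.0001 -0.0001] [-0.38 -0.31 -1.71] 36.3417
17 False [-0.0001  0.     -0.0001] [ 0.02 -0.7  -0.81] 36.8417
18.5 False [-0.     -0.0001 -0.0001] [ 0.52 -0.05 -1.92] 37.1667
tilt 17.923519339073497 yaw 0.21481425540489954 x at z=.015 -0.006866836040053675
```

View pics/scene9.png

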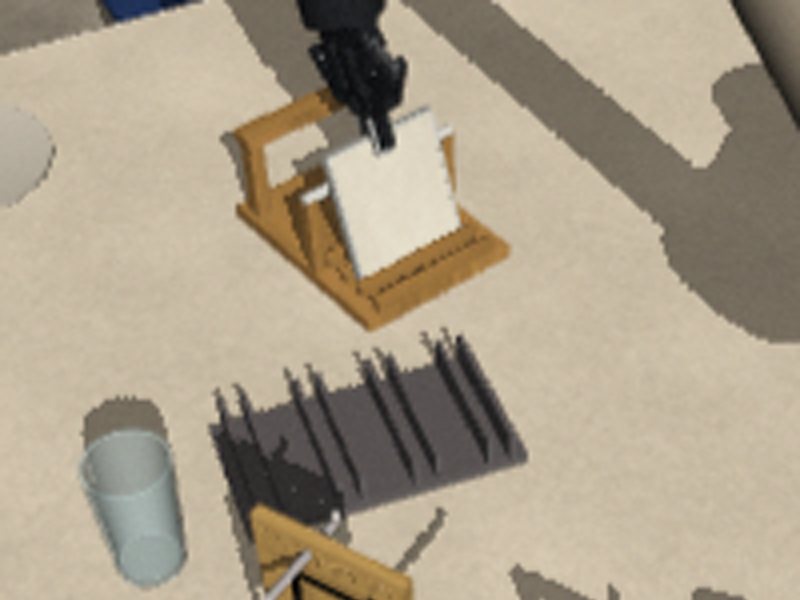

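```bash
python3 - <<'E'
from h import *
from workcell import r, command_gripper, optics
command_gripper(.03); r.hold(.3)
t=np.radians(18.5);p,q=bpose(-.0013,.0162+.005*np.sin(t),t)
zb=np.array([*(np.sin(t)*ue),np.cos(t)])
r.move_straight(p+.06*zb,speed=.1); r.move_straight(p+.06*zb+[0,0,.12],speed=.25)
im,d=optics.get_image("scene")
cv2.imwrite("pics/scene10.png",cv2.resize(im[100:330,140:440,::-1],None,fx=2.6,fy=2.6,interpolation=cv2.INTER_CUBIC)[:600])
P=cloud(d,optics.camera_model("scene")).reshape(-1,3);c=(P[:,:2]-EO)@np.stack([ue,we],1)
m=(abs(c[:,1])<.07)&(c[:,0]>-.03)&(c[:,0]<.03)&(P[:,2]>.04)&(P[:,2]<.12)
A=np.c_[P[m,2],c[m,1],np.ones(m.sum())];f,*_=np.linalg.lstsq(A,c[m,0],rcond=None)
print('tilt',np.degrees(np.arctan(f[0])),'yaw',np.degrees(np.arctan(f[1])),'x at z=.015',f[2]+.015*f[0],'y',c[m,1].min(),c[m,1].max())
r.reach([.402,.2,.36],quat(np.radians(46)))
s=r.read_state(); im,d=optics.get_image("wrist");cm=optics.camera_model("wrist")
P=cloud(d,cm);M=cm['tool_from_camera'];P=P@M[:3,:3].T+M[:3,3];P=P@Ro.from_quat(s['eef_rot']).as_matrix().T+s['eef_pos']
np.savez("w11.npz",im=im,P=P);cv2.imwrite("pics/w11.png",im[:,:,::-1]);print(s['time_s'])
E
```

```text
tilt 19.667141435753283 yaw 0.30689138164248686 x at z=.015 -0.005745491833319964 y -0.06187305276110709 0.06266061653863896
41.3167
```

View pics/scene10.png

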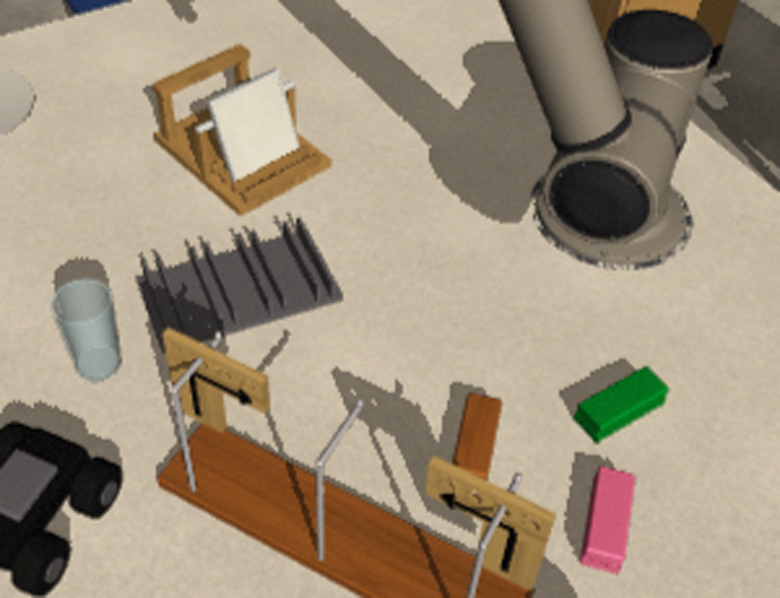

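View pics/w11.png

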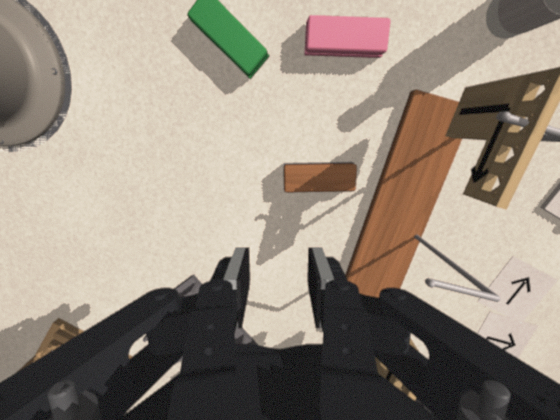

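```bash
python3 - <<'E'
from h import *
z=np.load("w11.npz");im,P=z['im'],z['P'];hsv=cv2.cvtColor(im,cv2.COLOR_RGB2HSV)
m=(P[...,2]>.027)&(P[...,2]<.042)&(hsv[...,0]<25)&(hsv[...,1]>110)&(np.hypot(P[...,0]-.402,P[...,1]-.244)<.1)
print(m.sum(),rect(P[m]),np.median(P[m][:,2]))
E
```

```text
1876 (array([446.4, 243.1]), array([106.5,  40.2]), 47.03) 0.03385857520453661
```

```bash
python3 - <<'E'
from h import *
from workcell import r, command_gripper, optics
s=r.read_state();print(s['time_s'],s['eef_pos'])
for n in("wrist","scene","top"):
    s=r.read_state(); im,d=optics.get_image(n);cm=optics.camera_model(n);P=cloud(d,cm)
    if n=="wrist": M=cm['tool_from_camera'];P=P@M[:3,:3].T+M[:3,3];P=P@Ro.from_quat(s['eef_rot']).as_matrix().T+s['eef_pos']
    cv2.imwrite(f"pics/{n}12.png",im[:,:,::-1])
    hsv=cv2.cvtColor(im,cv2.COLOR_RGB2HSV)
    m=((P[...,2]>.027)&(P[...,2]<.042)&(hsv[...,0]<25)&(hsv[...,1]>110)&(np.hypot(P[...,0]-.42,P[...,1]-.244)<.13)).astype(np.uint8)
    N,l,st,ce=cv2.connectedComponentsWithStats(m)
    for i in range(1,N):
        if st[i,4]>60: print(n,st[i],rect(P[l==i]))
E
```

```text
41.3667 [0.40251347 0.19939052 0.35978581]
wrist [ 284  164   72   28 1878] (array([446.3, 243.1]), array([106.4,  40.4]), 47.18)
scene [300 257  20  31 321] (array([449.3, 242.8]), array([110.1,  41.4]), 46.39)
```

View pics/scene12.png

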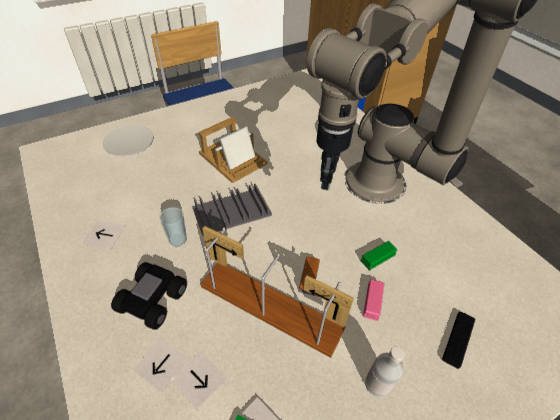

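```bash
python3 - <<'E'
from h import *
from workcell import r, command_gripper, optics
E=np.array([.4470,.2430]);q=quat(np.radians(46.9-90))
command_gripper(.068,40)
r.reach([*E,.2],q)
s=r.read_state(); im,d=optics.get_image("wrist");cv2.imwrite("pics/w13.png",im[:,:,::-1])
hit=r.move_straight([*E,.028],speed=.1,max_force=8)
command_gripper(0,40)
s=r.read_state();print(hit,s['eef_pos'],s['grip_width'],s['contact_force'])
r.move_straight([*E,.3],speed=.15)
s=r.read_state();print(s['grip_width'],s['time_s'])
im,d=optics.get_image("wrist");cv2.imwrite("pics/w14.png",im[:,:,::-1])
E
```

```text
False [0.44730091 0.24311263 0.02845506] 0.041669382947493096 [-0.86970661  0.11934958  4.3177813 ]
0.0415945875186775 47.6333
```

View pics/w13.png

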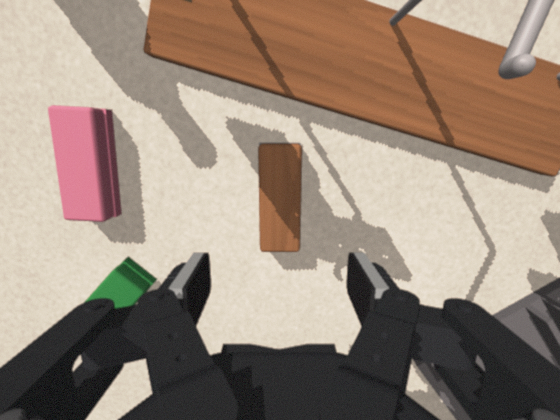

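View pics/w14.png

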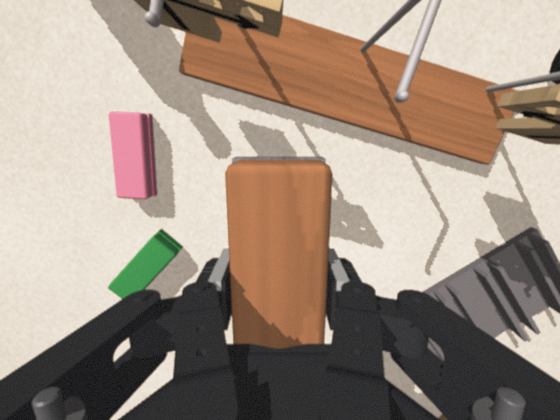

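```bash
python3 - <<'E'
from h import *
from workcell import r, command_gripper, optics
E=np.array([.4470,.2430])
L=EO+.150*ue; q=quat(PHE)
r.move_straight([*E,.37],speed=.25)
r.reach([*L,.32],q)
r.move_straight([*L,.165],speed=.15)
r.hold(.2)
hit=r.move_straight([*L,.134],speed=.02,max_force=3)
s=r.read_state();print(hit,s['eef_pos'],L,s['contact_force'],s['time_s'])
for n in("scene","top"):
    im,d=optics.get_image(n);P=cloud(d,optics.camera_model(n))
    hsv=cv2.cvtColor(im,cv2.COLOR_RGB2HSV);c=(P[...,:2]-EO)@np.stack([ue,we],1)
    m=(P[...,2]>.13)&(P[...,2]<.155)&(abs(c[...,0]-.15)<.04)&(abs(c[...,1])<.09)&(hsv[...,1]>120)
    if m.sum()>20: print(n,m.sum(),c[m].min(0),c[m].max(0),np.median(P[m][:,2]))
    if n=="scene":cv2.imwrite("pics/scene15.png",cv2.resize(im[70:230,140:340,::-1],None,fx=4,fy=4,interpolation=cv2.INTER_CUBIC)[:600])
E
```

```text
True [ 0.43528186 -0.45245325  0.13847192] [ 0.43530503 -0.45245938] [0.45140092 0.08155675 4.99942342] 53.1667
scene 159 [ 0.11992408 -0.05095881] [0.1728287  0.05697704] 0.14071154216865756
top 144 [0.12817393 0.01480397] [0.17022324 0.05457011] 0.14280491150128793
```

View pics/scene15.png

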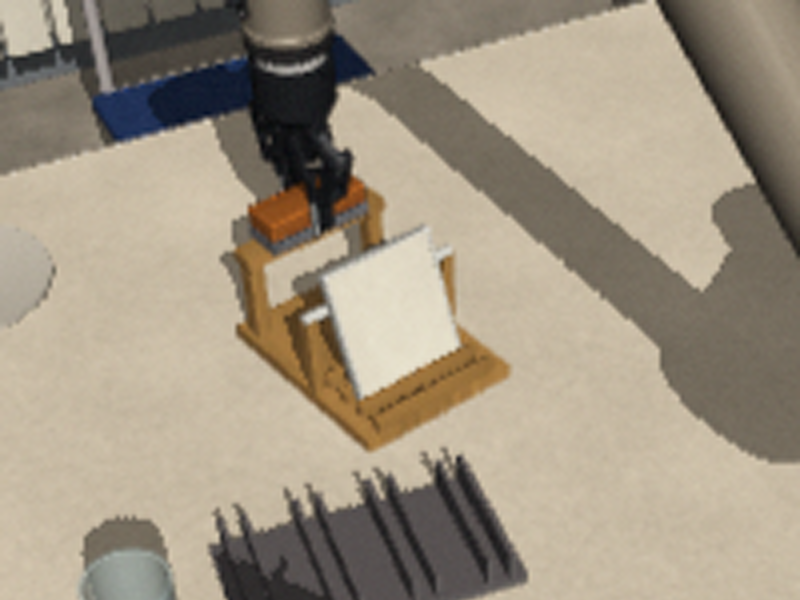

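```bash
python3 - <<'E'
from h import *
from workcell import r, command_gripper, optics
L=EO+.150*ue
command_gripper(.062); r.hold(.2)
r.move_straight([*L,.33],speed=.12)
r.reach([.40,-.15,.38],quat(PHE)); r.hold(.3)
for n in("scene","top","wrist"):
    s=r.read_state();im,d=optics.get_image(n);cm=optics.camera_model(n);P=cloud(d,cm)
    if n=="wrist": M=cm['tool_from_camera'];P=P@M[:3,:3].T+M[:3,3];P=P@Ro.from_quat(s['eef_rot']).as_matrix().T+s['eef_pos']
    hsv=cv2.cvtColor(im,cv2.COLOR_RGB2HSV);c=(P[...,:2]-EO)@np.stack([ue,we],1)
    m=(P[...,2]>.13)&(P[...,2]<.155)&(abs(c[...,0]-.15)<.04)&(abs(c[...,1])<.09)&(hsv[...,1]>120)
    if m.sum()>20: print(n,m.sum(),rect(c[m]),np.median(P[m][:,2]),P[m][:,2].std())
    cv2.imwrite(f"pics/{n}16.png",cv2.resize(im[...,::-1],None,fx=1.4,fy=1.4,interpolation=cv2.INTER_CUBIC))
    m=(abs(c[...,1])<.07)&(c[...,0]>-.03)&(c[...,0]<.03)&(P[...,2]>.04)&(P[...,2]<.12)
    if m.sum()>50:
        A=np.c_[P[m][:,2],np.ones(m.sum())];f,*_=np.linalg.lstsq(A,c[m][:,0],rcond=None);print('board tilt',np.degrees(np.arctan(f[0])))
    for sg in(1,-1):
        H=ST+sg*.165*wt;cc=(P[...,:2]-H)@np.stack([ut,wt],1)
        k=(abs(cc[...,0]+.008)<.025)&(P[...,2]>.207)&(P[...,2]<.23)&(abs(cc[...,1])<.1)
        if k.sum()>50:
            f=np.polyfit(cc[k][:,1],P[k][:,2],1);print('sign',sg,np.degrees(f[0]),cc[k][:,1].min(),cc[k][:,1].max(),np.median(cc[k][:,0]))
print(s['time_s'])
E
```

```text
scene 249 (array([147. ,   2.6]), array([ 47. , 110.1]), 2.21) 0.14103774642857558 0.003713294258735729
board tilt 19.853498587849323
sign 1 0.4750089048824586 -0.07450918654448371 0.04518544859123371 -0.004337979702015782
sign -1 0.16313106038199968 -0.04367026177491866 0.07667682878294906 -0.004470173727516639
top 524 (array([150.3,   0.2]), array([ 44.5, 109.1]), 1.03) 0.14301532522113525 0.004143807070238545
sign 1 0.9539494993032644 -0.07611605920819245 0.04368404502443877 -0.009374192955841014
sign -1 0.5730731407098669 -0.046346059923003814 0.07401778960164085 -0.009592460370001932
wrist 3351 (array([147.5,   0.4]), array([ 41.5, 108.8]), 0.48) 0.14344367047322548 0.00336610442465859
board tilt 21.22177805132843
57.1333
```

View pics/scene16.png

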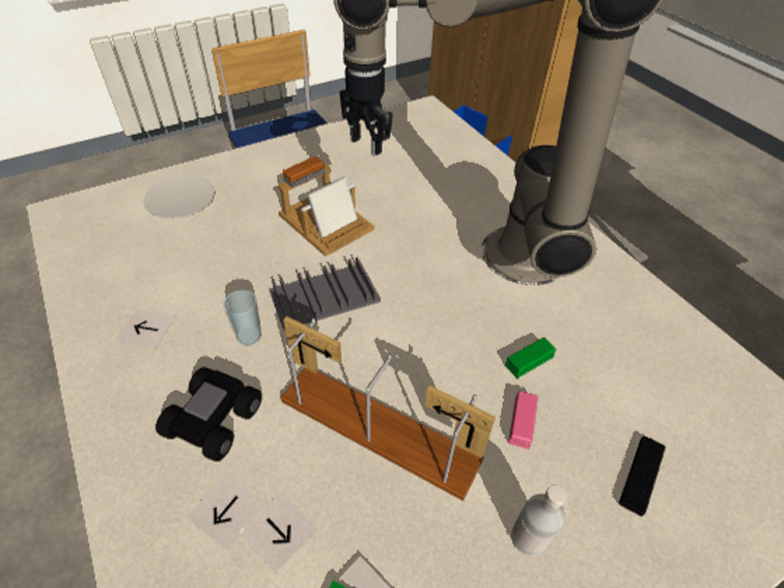

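View pics/top16.png

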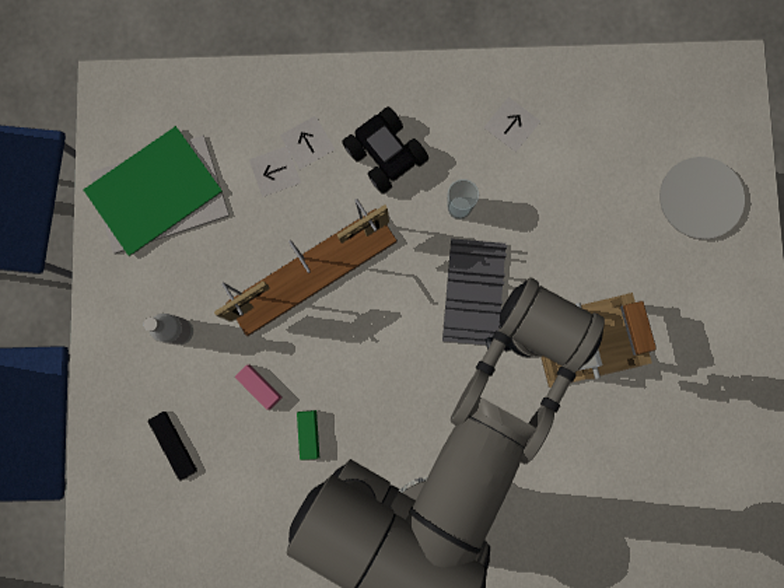

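The scene view shows both signs hanging level (crop 313,345 and 462,418), the board leaning on the rail (335,207) and the eraser on the ledge (304,168). The glass and the bottle are in their starting places, so I am handing the job in.

```bash
python3 - <<'E'
from workcell import r
r.finish_job(); print(r.read_state()['time_s'])
E
```

```text
the job is handed in; nothing more can be done
the job is handed in; nothing more can be done
```

The display is set up and I've handed the job in. My last look was at 57 s of the 208 s allowed, and no verdict was reported.

- **Signs:** The sorter held two L-shaped signs, which are mirror images of each other. Each hangs by the hole 15 mm towards its foot, one on hook 1 and one on hook 3. They are level within about 1° and about 15 mm sideways from the hook points.
- **Board:** Its bottom edge is in the middle groove and it leans on the rail. The scene camera reads 19.9° and the wrist camera 21.2°, both within 14–26°.
- **Eraser:** I took the brown wooden block with the grey sole; the pink, green and black blocks did not match. It was knocked about 45 mm aside during the run, so I found it again before gripping it. It lies on the ledge within about 3 mm of the centre line and 2° of straight.
- **Glass and bottle:** They stand where they were in the pictures; I did not measure them again at the end.

The cameras disagreed by 2–3 mm on positions, and up to 5 mm on how far along the hooks the signs sit. All of that is well inside the tolerances, and no check failed.

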